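# Load the examination lamp's lens barrel and clamp it with its ring

### The arm

A 6-joint arm with a two-finger parallel gripper is mounted at the origin on the work surface; the furniture and walls round the work are solid. World frame = base frame: x ahead of the robot, y to its left, z up, the work surface at z = 0. Lengths are in m, angles in rad, forces in N, time in s.
With the tool pointing down it reaches from about 0.35 to 1 m from the base axis. Payload 7.1 kg.
Tool frame: the origin (TCP) lies between the finger pads; the fingertips stand 22 mm ahead of it and the grasp point (between the pads) lies 3 mm ahead of it; z points along the fingers, y is the line along which they close (so a half turn about z gives the same grasp; the last joint's range is limited). The gripper opens to 85 mm and grips with 20 to 120 N. Pads are 22 mm wide; open, the fingers measure 114 mm over their backs; the gripper's body (76 mm by 85 mm) begins 54 mm behind the grasp point. The pads swing forward as they close: fully open they stand 13 mm farther back than shut.
Start: joints at [-1.244, 0.423, 1.63, -0, 1.089, -0.019], TCP at [0.212, -0.588, 0.253] pointing down, gripper open.
Joint ranges: [-3, 3], [-0.9, 2.11], [0.09, 2.58], [-1.31, 4.45], [0.11, 2.69], [-2.54, 2.54]. Speed limits (rad/s): [2.39, 2.39, 3.01, 3.14, 3.14, 3.14].

### API

Orientations are given as a rotation vector (axis times angle).
In Python, from rig import manip gives the robot as it stands. The module is installed in compiled form; this text tells all that it offers. Calls block until the motion is done:
- manip.move_to(position, orientation): joint-space move of the TCP to a pose.
- manip.servo_line(position, orientation=None, rate=0.15): straight line of the TCP; orientation=None keeps the orientation; rate is the mean speed in m/s.
- manip.set_joints(angles): joint-space move.
- manip.command_gripper(opening, f_grip=None): finger opening in m; f_grip is the grip in N (None keeps the last); returns when the fingers have stopped.
- manip.hold(seconds).
- manip.solve_ik(position, orientation): joint angles nearest the present ones, or None.
- manip.camera(name): name is "scene" or "side" or "wrist"; returns a dict with "image" (480x640x3 uint8, red, green, blue), "fx", "fy", "cx", "cy" (pixels), "cam_to_world" (4x4, takes a point from camera to world coordinates); the wrist camera has in their place "mount" (4x4, takes a point from camera to tool coordinates, whose origin is the TCP and whose axes are the flange's). Camera axes: x right, y down, z forward; pixel columns grow to the right and rows downward; lengths in m; the calibration is good to about 2 mm. A picture is of the moment at which its call begins: read the wrist's pose just before it. There is no depth.
A pose or a line that the arm cannot do raises manip.IKError and nothing moves.
- manip.sign_off(): hands the job in; it is judged then, once.
Readings, each from a call of its own:
- manip.get_time(): time.
- manip.get_joint_positions(): joint angles.
- manip.get_joint_vel(): joint speeds.
- manip.get_tau(): joint torques, N m.
- manip.get_position(): TCP position.
- manip.get_ee_rot(): TCP orientation.
- manip.get_contact_force(): force on the tool from outside, world axes, zero at the start.
- manip.get_torque(): the same for the moment, N m.
- manip.get_width(): finger opening in m.
- manip.get_grip_force(): force on a finger pad.
Only numpy, scipy, OpenCV 4.12 (cv2) and the standard library are available. Lean on these libraries where they do the work, as an engineer would, in place of code of your own. Each camera call takes 0.05 s, during which the arm holds its last target. There are 200 camera calls.

### The job

Please put the examination lamp's optics together: unscrew the black retaining ring from the barrel and stand it on the desk, clear of the barrel, then drop in the lens, then every coloured filter lying on the desk (in any order), then the black spacer, each lying flat. Put the retaining ring back and screw it clockwise, fully home, so that it clamps the stack, let go, and leave the sticky notes where they are.

Things in the scene. Friction and masses are not known exactly. Their poses are not given: they have to be found in the camera images.
- barrel: the lamp's lens barrel, fixed upright on the desk, open at the top: round foot 88 mm across, 10 mm high; aluminium tube, 72 mm outside and 64 mm inside diameter, rim 62 mm above the desk, mouth flared inside to 70 mm over the top 5 mm. Origin at the centre of the foot's underside, z up along the axis. The retaining ring is on it at the start
- barrel_pin (a point): one of three brass pins on the outside of the barrel, at yaw 0 (this point), 120 and 240 degrees in the barrel's frame, each above an orange dot on the foot; each pin is 6 mm thick, centred 48 mm above the desk and sticks out 7.5 mm from the tube. The ring's tabs hook under them
- barrel_mouth (a point): centre of the barrel's mouth, on the axis at rim height (62 mm above the desk); same axes as the barrel
- seat_top (a point): centre of the top of the white sprung seat inside the barrel, on which the parts stack: 32 mm below the rim when unloaded; pushed down it gives way up to 15.5 mm (3 N at first, plus 0.2 N per mm); z up
- ring_grip (a point): the black retaining ring, 120 g, 54 mm high: flange 92 mm across, on it a knurled collar 60 mm across and 22 mm high to grip; the point is on the axis half-way up the collar, 16 mm above the flange's underside; z up. Height of the point: 43 mm standing on the desk on its skirt; 78 mm tight on the empty barrel (its start); 79 mm clamped on a stack; it must come below 83 mm to pass under the pins
- ring_mark (a point): one of three orange marks on the ring's flange, at yaw 0 (this point, 38 mm from the axis), 120 and 240 degrees in the ring's frame; same axes as ring_grip. A = yaw of ring minus yaw of barrel, modulo 120 degrees: each mark is over a pin at A = 0, the stop, fully tight (tight up to 12). A must be 63 to 102 (best 70 to 85) to lift the ring off or put it on; turning clockwise from above lowers A
- ring_skirt (a point): centre of the ring's lower edge, on the axis, 27 mm below the flange: the skirt of three tabs goes outside the barrel's tube with 2.5 mm play, and a boss 57 mm across reaches 12 mm below the flange into the tube and presses on the stack. Turning clockwise runs the tabs' ramps under the pins and draws the ring down 5 mm; friction and the sprung stack keep it there
- lens_mid (a point): the lens: clear glass in a bright aluminium mount, 60 mm across and 10 mm thick, 60 g, lying flat on the desk; the point is its centre, 5 mm above its underside, z its axis. Goes in first, on the seat
- spacer_mid (a point): the spacer: a plain black ring 60 mm across with a 40 mm hole, 10 mm thick, 40 g, lying flat on the desk; the point is its centre, 5 mm above its underside, z its axis. Goes in last, on the filters, under the ring's boss
- filter_red_mid (a point): the red filter (present in some runs only): a red disc in a thin grey rim, 60 mm across, 5 mm thick, 30 g, lying flat on the desk; the point is its centre, 2.5 mm above its underside, z its axis. Gripped across its edge. One of up to three filters (red, green, blue), which go in after the lens in any order
- filter_green_mid (a point): the green filter (present in some runs only): a green disc in a thin grey rim, 60 mm across, 5 mm thick, 30 g, lying flat on the desk; the point is its centre, 2.5 mm above its underside, z its axis. Gripped across its edge. One of up to three filters (red, green, blue), which go in after the lens in any order
- filter_blue_mid (a point): the blue filter (present in some runs only): a blue disc in a thin grey rim, 60 mm across, 5 mm thick, 30 g, lying flat on the desk; the point is its centre, 2.5 mm above its underside, z its axis. Gripped across its edge. One of up to three filters (red, green, blue), which go in after the lens in any order
- lcd_monitor: the black monitor beside the work, fixed, always here: its screen stands along x from x = 0.22 to 0.70 at y = -0.03 to -0.01, from 65 to 368 mm above the desk; its foot, 12 mm high, reaches to y = -0.08 from x = 0.33 to 0.59. The work lies between it and the desk's edge at y = -0.305. Origin under the foot
- mouse_pad: round red and white mouse pad at the back of the work, fixed, always here: 226 mm across, 2.2 mm thick, origin near its centre; the ring may be stood on it or on the bare desk
- sticky_block: yellow block of sticky notes beyond the monitor, a bystander to be left alone (76 mm square, 18 mm high, origin under it)
Not all that is in view belongs to the job. What is shaped like the part that bears filter_red_mid but pink is not meant.

How it is judged:
On the way, in this order (a step that is already met when the one before it is completed fails the run):
1. the retaining ring is off and stands upright on the desk clear of the barrel (horizontal distance between ring_grip and barrel above 0.085 m and height (world z) of ring_grip between 0.038 and 0.048 m and angle between ring_grip's own z axis and vertical below 0.15 rad), for 0.2 s.
2. the lens lies flat on the seat in the barrel (horizontal distance between lens_mid and barrel below 0.005 m and z of lens_mid in the frame of seat_top between 0.002 and 0.0085 m), for 0.2 s.
3. every filter that is present lies on the lens in the barrel (horizontal distance between each of filter_red_mid, filter_green_mid, filter_blue_mid and barrel below 0.005 m and z of filter_red_mid in the frame of seat_top between 0.0095 and 0.0265 m and z of filter_green_mid in the frame of seat_top between 0.0095 and 0.0265 m and z of filter_blue_mid in the frame of seat_top between 0.0095 and 0.0265 m), for 0.2 s.
4. the spacer lies on the filters in the barrel (horizontal distance between spacer_mid and barrel below 0.005 m and z of spacer_mid in the frame of seat_top between 0.0165 and 0.0365 m), for 0.2 s.
At the end, for the whole second after the job is handed in: lens on the seat, all present filters on the lens, spacer on top of them directly under the ring's boss (3 mm), all within 5 mm of the axis; ring screwed down on them: flange at most 2.7 mm above the rim (1 mm when clamped), level within 0.08 rad, at rest and let go (all of step 2 and all of step 3 and all of step 4 and z of spacer_mid in the frame of ring_grip between -0.036 and -0.03 m and horizontal distance between ring_grip and barrel below 0.005 m and angle between ring_grip's own z axis and vertical below 0.08 rad and linear speed of ring below 0.02 m/s and z of ring_grip in the frame of barrel between 0.075 and 0.0807 m); the robot touches nothing.
It fails at once if the sticky notes are pushed more than 3 cm (distance of sticky_block from where it was at the start of the episode above 0.03 m).
Of filter_red, filter_green, filter_blue only 1 to 3 are there at a start; the rules pass over those that are not, and their reading is None.
At some moment in a run one of lens, spacer, filter_red, filter_green, filter_blue may be knocked a few centimetres aside while the robot is not near it.
Once in a run the grip may slacken for a moment while it holds something.
It also fails if it takes over 210 s, if anything falls off the work surface, if the arm or the gripper's body presses on something with over 40 N, if the wrist force passes 120 N, or if a joint passes its speed limit or range.

## Working session

There is one attempt and no reset: what is moved stays moved. The work goes in short steps, each a Python script; the robot and the scene stay as the last script left them, time stands still between calls to the robot, and variables do not carry over. Pictures are saved under pics/ and viewed, at most 18 in all, crops included, and the job is handed in when it is done.

```bash
mkdir -p pics
cat > h.py <<'E'
import numpy as np,cv2
from rig import manip as m
from scipy.spatial.transform import Rotation as R
def shot(name,fn=None):
    p=np.array(m.get_position());r=R.from_rotvec(m.get_ee_rot()).as_matrix()
    c=m.camera(name)
    if name=="wrist":
        T=np.eye(4);T[:3,:3]=r;T[:3,3]=p;c["T"]=T@np.array(c["mount"])
    else: c["T"]=np.array(c["cam_to_world"])
    if fn: cv2.imwrite("pics/"+fn,c["image"][:,:,::-1])
    return c
def ray(c,u,v,z):
    d=c["T"][:3,:3]@np.array([(u-c["cx"])/c["fx"],(v-c["cy"])/c["fy"],1.]);o=c["T"][:3,3]
    return o+d*(z-o[2])/d[2]
def proj(c,P):
    q=np.linalg.inv(c["T"])@np.append(P,1);return np.array([c["fx"]*q[0]/q[2]+c["cx"],c["fy"]*q[1]/q[2]+c["cy"]])
E
python3 - <<'E'
from h import *
for n in("scene","side","wrist"):
    c=shot(n,n+"0.png");print(n,c["fx"],c["T"].round(3).tolist())
print(m.get_ee_rot(),m.get_time())
E
```

```text
scene 473.7741624590394 [[0.957, -0.244, 0.157, 0.404], [-0.29, -0.803, 0.52, -0.489], [-0.001, -0.543, -0.839, 0.869], [0.0, 0.0, 0.0, 1.0]]
side 499.18363715661445 [[0.829, -0.211, 0.518, -0.042], [-0.559, -0.308, 0.77, -0.913], [-0.003, -0.928, -0.373, 0.502], [0.0, 0.0, 0.0, 1.0]]
wrist 365.93053072689423 [[0.339, -0.903, -0.265, 0.278], [-0.941, -0.326, -0.094, -0.563], [-0.002, 0.281, -0.96, 0.374], [0.0, 0.0, 0.0, 1.0]]
[-3.09361383e+00 -5.40305437e-01  2.90515975e-04] 0.15
```

View pics/scene0.png

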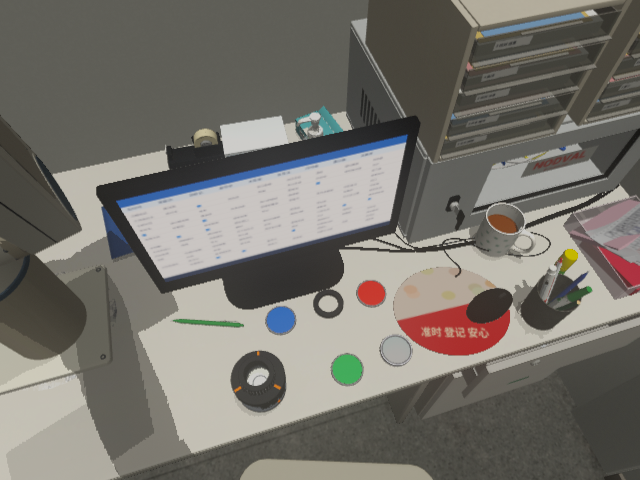

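View pics/side0.png

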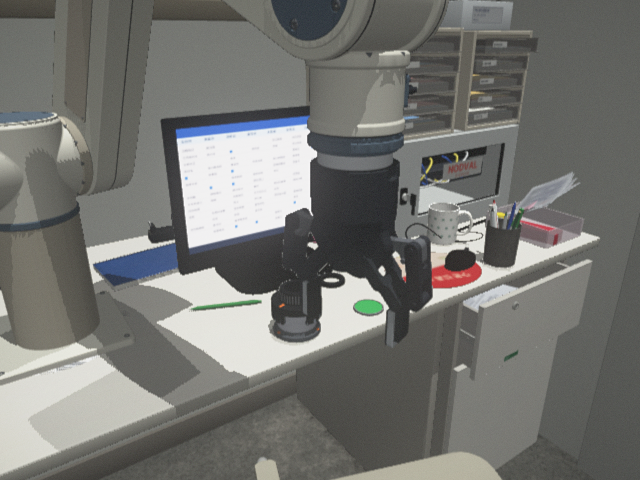

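The scene picture shows the barrel with its ring at (258,380), blue at (281,320), red at (371,293), green at (347,369), the spacer at (328,303) and the lens at (396,350). The side view is partly blocked by the arm. Next I'll work out the positions.

```bash
cat >> h.py <<'E'
def blob(mask,near=None,amin=60):
    n,l,s,c=cv2.connectedComponentsWithStats(mask.astype(np.uint8))
    k=[(i,s[i,4]) for i in range(1,n) if s[i,4]>=amin]
    return [(c[i],a,s[i]) for i,a in k]
def hsv(c): return cv2.cvtColor(c["image"],cv2.COLOR_RGB2HSV).astype(int)
def colmask(c,col):
    h=hsv(c);H,S,V=h[...,0],h[...,1],h[...,2]
    rng={"red":(H<5)|(H>174),"green":(H>45)&(H<80),"blue":(H>100)&(H<125),"orange":(H>6)&(H<18)}[col]
    return rng&(S>120)&(V>60)
E
python3 - <<'E'
from h import *
c=shot("scene");h=hsv(c)
for n,(u,v) in dict(blue=(281,320),red=(371,293),green=(347,369),spacer=(328,303),lens=(396,350)).items():
    print(n,h[v,u],ray(c,u,v,.005 if n in("blue","red","green") else .01).round(4))
for col in("red","green","blue"):
    for b in blob(colmask(c,col)[240:,160:420],amin=150): print(col,b[0]+[160,240],b[1],ray(c,*(b[0]+[160,240]),.005).round(4))
o=[b for b in blob(colmask(c,"orange")[340:430,210:300],amin=4)]
P=[]
for b in o:
    p=ray(c,*(b[0]+[210,340]),.067);print("or",b[0]+[210,340],b[1],p.round(4))
for p in((258,380),): print(ray(c,*p,.067))
cv2.imwrite("pics/crop1.png",cv2.resize(c["image"][270:420,200:440,::-1],None,fx=3.3,fy=3.3,interpolation=cv2.INTER_CUBIC))
E
```

```text
blue [108 173 183] [ 0.4294 -0.117   0.005 ]
red [  2 195 199] [ 0.617  -0.1133  0.005 ]
green [ 67 157 171] [ 0.522  -0.2456  0.005 ]
spacer [ 22  20 194] [ 0.5269 -0.1113  0.01  ]
lens [ 30   6 170] [ 0.6202 -0.2397  0.01  ]
red [370.92692308 292.49423077] 520 [ 0.6173 -0.1122  0.005 ]
red [411.18158568 327.54475703] 391 [ 0.666  -0.2051  0.005 ]
green [208.43373494 322.28313253] 166 [ 0.2933 -0.0806  0.005 ]
green [346.87160121 368.84743202] 662 [ 0.5219 -0.2452  0.005 ]
blue [280.2677305  319.43439716] 564 [ 0.4283 -0.1154  0.005 ]
or [257.84615385 353.        ] 13 [ 0.3741 -0.1914  0.067 ]
or [277.         386.23076923] 26 [ 0.3923 -0.2565  0.067 ]
or [237.39285714 388.78571429] 28 [ 0.3281 -0.2414  0.067 ]
or [278.5 400.5] 6 [ 0.3891 -0.2798  0.067 ]
[ 0.36418091 -0.23716073  0.067     ]
```

View pics/crop1.png

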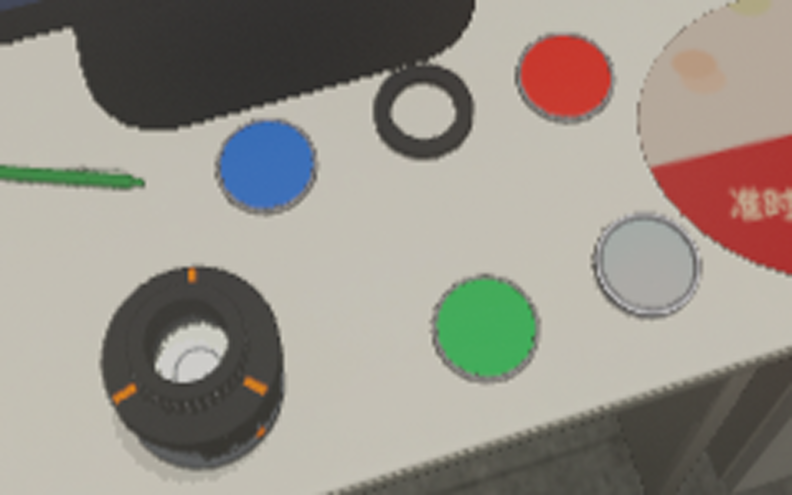

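The crop shows the ring with its marks, three filters, the spacer and the lens, and nothing pink in the work area. The marks put the barrel axis near (0.365,-0.230) with the ring yaw about 77°. I'll fit the arm's geometry to check clearance to the monitor, then move above the barrel.

```bash
cat >> h.py <<'E'
def down(psi):
    s,c=np.sin(psi),np.cos(psi)
    return R.from_matrix(np.array([[-s,c,0],[c,s,0],[0,0,-1.]])).as_rotvec()
D=np.deg2rad
E
python3 - <<'E'
from h import *
A=[];b=[]
for x,y in((.37,-.23),(.43,-.115),(.5,-.3),(.62,-.11),(.7,-.2)):
  for z in(.03,.12,.25):
    for t in (0,.3,-.3):
      j1=np.arctan2(y,x);o=(R.from_rotvec([-np.sin(j1)*t,np.cos(j1)*t,0])*R.from_rotvec(down(j1))).as_rotvec()
      q=m.solve_ik([x,y,z],o)
      if q is None: continue
      s=q[1]+q[2];e=s+q[4]
      if abs(q[3])>.1: continue
      A.append([1,0,np.sin(q[1]),np.sin(s),np.cos(s),np.sin(e)]);b.append(np.hypot(x,y))
      A.append([0,1,np.cos(q[1]),np.cos(s),-np.sin(s),np.cos(e)]);b.append(z)
A=np.array(A);w,r,_,_=np.linalg.lstsq(A,np.array(b),rcond=None);print("a1,d1,L2,c,d,L6",w.round(4),r,len(b))
for x,y in((.37,-.23),(.43,-.115),(.527,-.111),(.617,-.112),(.7,-.185)):
    q=m.solve_ik([x,y,.025],down(np.arctan2(y,x)))
    el=(w[0]+w[2]*np.sin(q[1]),w[1]+w[2]*np.cos(q[1]));s=q[1]+q[2]
    wr=(el[0]+w[3]*np.sin(s)+w[4]*np.cos(s),el[1]+w[3]*np.cos(s)-w[4]*np.sin(s))
    print(x,y,np.round(q,2),"elbow",np.round(el,3),"wrist",np.round(wr,3))
c=shot("scene")
for u,v in((393,305),(511,311),(451,267),(451,355),(467,310),(512,295)):print(u,v,ray(c,u,v,.002).round(3))
print(m.solve_ik([.365,-.23,.22],down(D(-32))))
m.move_to([.43,-.33,.26],down(D(-72)));m.servo_line([.365,-.23,.2]) 
c=shot("wrist","w1.png");print(c["T"].round(3).tolist(),proj(c,[.3648,-.2298,.067]),m.get_joint_positions(),m.get_time())
E
```

```text
a1,d1,L2,c,d,L6 [2.000e-04 3.125e-01 5.630e-01 4.848e-01 7.740e-02 2.791e-01] [3.45041544e-08] 86
0.37 -0.23 [-0.58  0.59  2.14  0.    0.41 -0.03] elbow [0.314 0.78 ] wrist [0.436 0.304]
0.43 -0.115 [-0.29  0.6   2.12 -0.    0.42 -0.03] elbow [0.317 0.778] wrist [0.445 0.304]
0.527 -0.111 [-0.23  0.66  1.92 -0.    0.56 -0.02] elbow [0.347 0.756] wrist [0.539 0.304]
0.617 -0.112 [-0.2   0.74  1.72  0.    0.69 -0.02] elbow [0.38  0.728] wrist [0.627 0.304]
0.7 -0.185 [-0.27  0.84  1.47 -0.    0.83 -0.02] elbow [0.419 0.689] wrist [0.724 0.304]
393 305 [ 0.651 -0.15   0.002]
511 311 [ 0.869 -0.229  0.002]
451 267 [ 0.798 -0.104  0.002]
451 355 [ 0.717 -0.276  0.002]
467 310 [ 0.787 -0.202  0.002]
512 295 [ 0.888 -0.199  0.002]
[-5.89871499e-01  1.86933312e-01  2.06852461e+00 -4.44089210e-16
  8.86134730e-01 -3.13661379e-02]
[[0.309, -0.913, -0.266, 0.433], [-0.951, -0.296, -0.087, -0.208], [0.001, 0.28, -0.96, 0.322], [0.0, 0.0, 0.0, 1.0]] [316.83571512 243.56919845] [-5.90461178e-01  2.21539829e-01  2.08287275e+00 -9.06992212e-05
  8.35542117e-01  6.66579110e-01] 2.6167
```

View pics/w1.png

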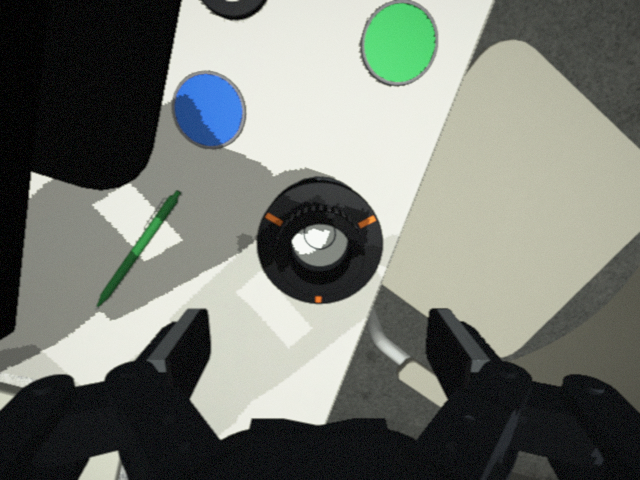

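The wrist view shows the ring at (320,241) with marks at (274,217), (367,221) and (318,299). My projection of it was (317,244), so the two agree. I'll refine the estimate, then lower onto the collar with a force guard.

```bash
cat >> h.py <<'E'
def lower(z,stop=4,step=.0015,rate=.03):
    f0=np.array(m.get_contact_force())[2]
    p=np.array(m.get_position())
    tz=p[2]
    while tz>z+1e-5:
        tz=max(z,tz-step);m.servo_line([p[0],p[1],tz],rate=rate)
        f=np.array(m.get_contact_force())[2]-f0
        if f>stop: return tz,f
    return tz,0
def marks(c,z,guess):
    P=[]
    for b in blob(colmask(c,"orange"),amin=12):
        p=ray(c,*b[0],z)
        if abs(np.hypot(*(p-guess)[:2])-.038)<.01: P.append(p)
    return np.array(P)
E
python3 - <<'E'
from h import *
c=shot("wrist");P=marks(c,.067,np.array([.365,-.23,0]));print(P.round(4))
C=P.mean(0);d=P-C;a=np.rad2deg(np.arctan2(d[:,1],d[:,0]));print(C,a%120,np.hypot(d[:,0],d[:,1]))
assert len(P)==3
m.command_gripper(.08,40)
m.servo_line([C[0],C[1],.12],down(D(-72)))
print(m.get_contact_force())
print(lower(.084,4),m.get_position(),m.get_time())
c=shot("side","s1.png")
cv2.imwrite("pics/s1.png",cv2.resize(c["image"][200:360,200:420,::-1],None,fx=3,fy=3))
E
```

```text
[[ 0.3726 -0.1947  0.067 ]
 [ 0.3914 -0.2584  0.067 ]
 [ 0.3238 -0.2438  0.067 ]]
[ 0.36259264 -0.23231882  0.067     ] [75.05402946 77.79104993 76.51725738] [0.0389361  0.0388577  0.04049488]
[ 0.44474097 -0.45388275 -0.86604298]
(0.084, 0) [ 0.36290848 -0.2324958   0.08400525] 9.8333
```

View pics/s1.png

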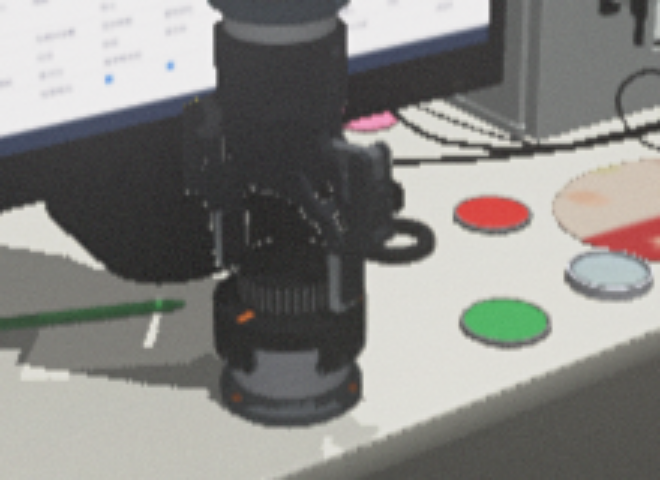

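The fingers straddle the collar at (290,290) in the crop, with a pink decoy behind the monitor. Now I'll grip, unscrew by turning counter-clockwise, and lift.

```bash
cat >> h.py <<'E'
def spin(deg,step=10,lim=None):
    "turn ccw from above by deg (tool vertical)"
    n=int(np.ceil(abs(deg)/step));done=0
    for i in range(n):
        q=np.array(m.get_joint_positions());
        if i==0:q0=q.copy()
        t=q0.copy();t[5]=q0[5]-D(deg)*(i+1)/n
        m.set_joints(t);done=deg*(i+1)/n
        if lim and abs(m.get_torque()[2])>lim: break
    return done
E
python3 - <<'E'
from h import *
p=np.array(m.get_position());m.servo_line([p[0],p[1],.0855],rate=.03)
m.command_gripper(.05,80);print(m.get_width(),m.get_grip_force(),m.get_contact_force())
print(spin(78),m.get_torque(),m.get_contact_force(),m.get_width())
p=np.array(m.get_position())
for dz in(.002,.004,.006,.008,.012):
    m.servo_line([p[0],p[1],p[2]+dz],rate=.03);print(np.round(m.get_contact_force(),2))
    if m.get_contact_force()[2]<-15: break
print(m.get_position(),m.get_width(),m.get_time())
E
```

```text
0.05746786470105363 82.46593952178955 [-3.23037076  2.0113764  12.99528019]
78.0 [-0.03935098  0.14742831  0.17435956] [-0.32373518 -0.59390495  5.65817151] 0.057607326311126555
[ 0.41 -0.01 -1.31]
[ 0.12  0.04 -0.46]
[ 0.62  0.04 -1.04]
[-0.42  1.1  -1.6 ]
[-0.12  0.24 -1.49]
[ 0.36314885 -0.23268343  0.0984496 ] 0.057852296144977146 14.025
```

Run:
```python
from h import *
p=np.array(m.get_position());m.servo_line([p[0],p[1],.19],rate=.1)
o=down(D(6))
m.servo_line([.52,-.20,.19],o,rate=.2);print(m.get_width())
m.servo_line([.703,-.183,.19],o,rate=.2);m.servo_line([.703,-.183,.065],o,rate=.1)
print(lower(.050,4,.001),m.get_position(),m.get_width())
c=shot("side","s2.png")
m.command_gripper(.08);p=np.array(m.get_position());m.servo_line([p[0],p[1],.2],rate=.15)
c=shot("scene","sc2.png");print(m.get_time())
cv2.imwrite("pics/sc2.png",cv2.resize(c["image"][220:430,200:540,::-1],None,fx=2.3,fy=2.3))
```

```text
0.05755335960844831
(np.float64(0.05289206602813057), np.float64(8.362366049894096)) [ 0.70359936 -0.18319113  0.05372084] 0.05782182763608173
23.3417
```

View pics/sc2.png

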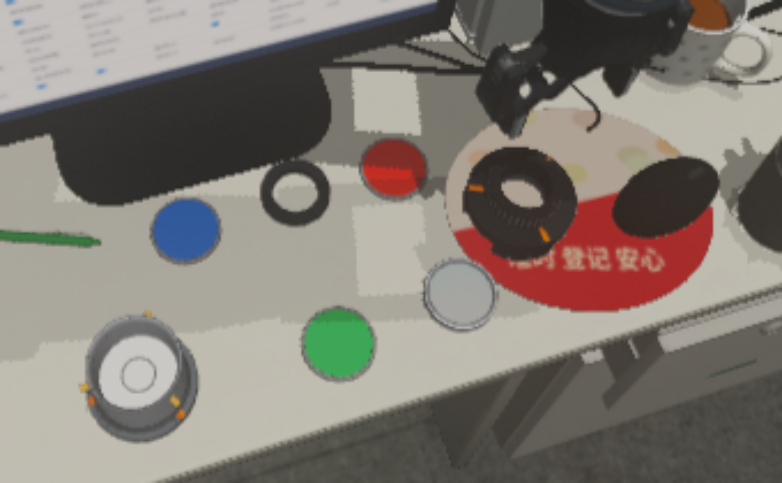

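The scene shows the ring standing on the mouse pad, clear of everything, and the barrel open at crop (140,375). The lens looks like it may have shifted slightly. I'll go above the lens and locate it with Hough circles.

```bash
cat >> h.py <<'E'
def disc(c,guess,z,rad=.03,win=.04,debug=None):
    "circle of radius rad at height z near guess, from the wrist camera"
    g=cv2.medianBlur(cv2.cvtColor(c["image"],cv2.COLOR_RGB2GRAY),3)
    q=proj(c,[guess[0],guess[1],z]);depth=(np.linalg.inv(c["T"])@np.array([guess[0],guess[1],z,1]))[2]
    r=c["fx"]*rad/depth
    H=cv2.HoughCircles(g,cv2.HOUGH_GRADIENT,1.5,6,param1=80,param2=14,minRadius=int(r*.9),maxRadius=int(np.ceil(r*1.08)))
    if debug:
        im=c["image"][:,:,::-1].copy()
        if H is not None:
            for x in H[0][:8]: cv2.circle(im,(int(x[0]),int(x[1])),int(x[2]),(255,0,255),1)
        cv2.imwrite("pics/"+debug,im)
    if H is None: return None
    for x in H[0]:
        p=ray(c,x[0],x[1],z)
        if np.hypot(*(p[:2]-guess[:2]))<win: return p
E
python3 - <<'E'
from h import *
o=down(D(-56));g=np.array([.62,-.24])
m.servo_line([.62,-.24,.2],o,rate=.2)
c=shot("wrist");p=disc(c,g,.01,debug="w2.png");print(p,m.get_time())
E
```

```text
[ 0.63044215 -0.23421195  0.01      ] 24.625
```

View pics/w2.png

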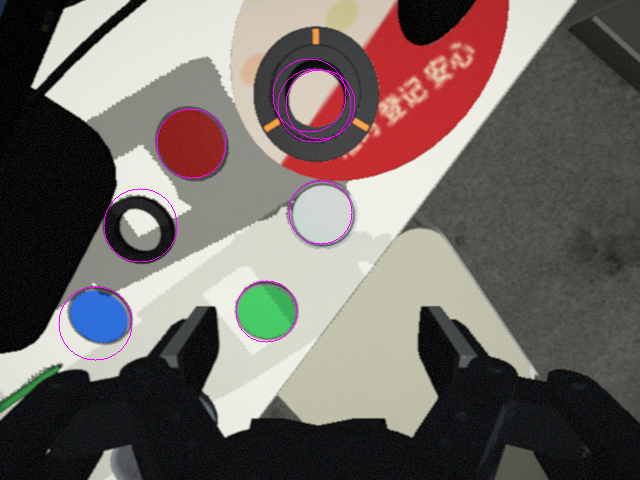

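Hough finds the lens at (322,213), with its edge near the pad's edge, and about 12 mm from my first estimate. I'll refine from nearer and grasp it.

```bash
cat >> h.py <<'E'
def pick(g,psi,ztop,zgrip,zlook=.13,open_=.07,fmax=6,grip=60):
    o=down(D(psi));g=np.array(g[:2])
    m.command_gripper(.084)
    m.servo_line([g[0],g[1],zlook],o,rate=.2)
    p=disc(shot("wrist"),g,ztop,win=.025)
    print("near",p)
    if p is not None: g=p[:2]
    m.command_gripper(open_);m.servo_line([g[0],g[1],.045],o,rate=.12)
    r=lower(zgrip,fmax,.002,.05);print("lower",r)
    if r[1]>0: q=np.array(m.get_position());m.servo_line([q[0],q[1],r[0]+.0015],rate=.03)
    m.command_gripper(.05,grip);print("w",m.get_width(),np.round(m.get_contact_force(),1))
    q=np.array(m.get_position());m.servo_line([q[0],q[1],.12],rate=.1)
    print("lifted w",m.get_width(),m.get_grip_force(),m.get_time());return g
E
python3 - <<'E'
from h import *
print(pick([.6304,-.2342],-56,.01,.0235))
shot("side","s3.png")
c=shot("wrist","w3.png")
E
```

```text
near [ 0.63015464 -0.2339541   0.01      ]
lower (0.0235, 0)
w 0.05633767761106162 [-1.9  0.3  7.3]
lifted w 0.055781023695533914 63.50464224815369 30.9667
[ 0.63015464 -0.2339541 ]
```

View pics/w3.png

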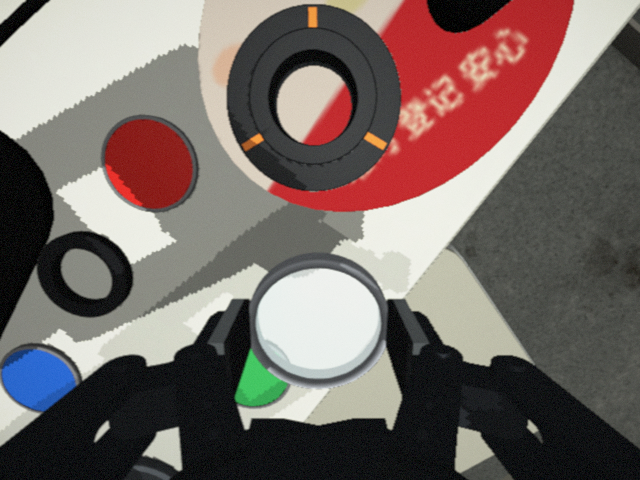

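The lens is held squarely between the pads at (318,320). I'll take it to the barrel and drop it in.

```bash
cat >> h.py <<'E'
B=np.array([.3632,-.2323])
def drop(psi=-50,via=(.5,-.22),zmin=.082,push=False):
    o=down(D(psi));p=np.array(m.get_position())
    m.servo_line([p[0],p[1],.16],rate=.2)
    m.servo_line([via[0],via[1],.16],o,rate=.25)
    m.servo_line([B[0],B[1],.16],o,rate=.25);print("w",m.get_width())
    m.servo_line([B[0],B[1],.097],o,rate=.1)
    r=lower(zmin,5,.0015,.05);print("low",r,m.get_width(),np.round(m.get_contact_force(),1))
    m.command_gripper(.068);m.hold(.2)
    q=np.array(m.get_position());m.servo_line([q[0],q[1],.2],rate=.15);print(m.get_time())
def look(fn):
    c=shot("wrist");q=proj(c,[B[0],B[1],.04]).astype(int)
    a=c["image"][max(0,q[1]-90):q[1]+90,max(0,q[0]-120):q[0]+120,::-1];cv2.imwrite("pics/"+fn,cv2.resize(a,None,fx=2.5,fy=2.5));return c
E
python3 - <<'E'
from h import *
drop(via=(.5,-.23));c=look("b1.png")
for z,r in((.062,.035),(.062,.036),(.04,.03)): print(disc(c,B,z,r,win=.012))
E
```

```text
w 0.056018153495104035
low (0.082, 0) 0.05606592106441545 [2.2 0.9 1.8]
37.7333
[ 0.3667211  -0.22852547  0.062     ]
[ 0.3665602  -0.23009174  0.062     ]
[ 0.3689453  -0.22668693  0.04      ]
```

View pics/b1.png

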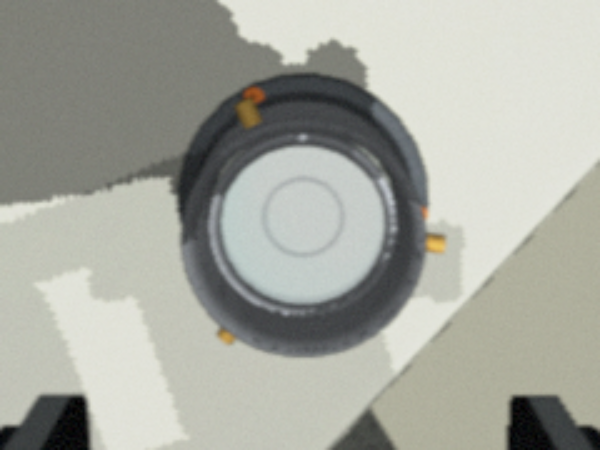

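The lens lies flat in the barrel at (302,218). The green filter is next, lowered under guard until the tips touch the desk.

```bash
sed -i 's/^B=.*/B=np.array([.3642,-.2310])/; s/r=lower(zgrip,fmax,.002,.05)/r=lower(.026,fmax,.002,.08);r=lower(zgrip,fmax,.001,.05) if r[1]==0 else r/' h.py
python3 - <<'E'
from h import *
print(pick([.522,-.2455],-50,.005,.005,open_=.068,fmax=4))
c=shot("wrist","w4.png")
E
```

```text
near [ 0.52289203 -0.24465032  0.005     ]
lower (np.float64(0.013910675533287675), np.float64(12.275387199541488))
w 0.05686100001579013 [-2.3  0.8 23.2]
lifted w 0.056770368367316366 63.58915328979492 47.5417
[ 0.52289203 -0.24465032]
```

View pics/w4.png

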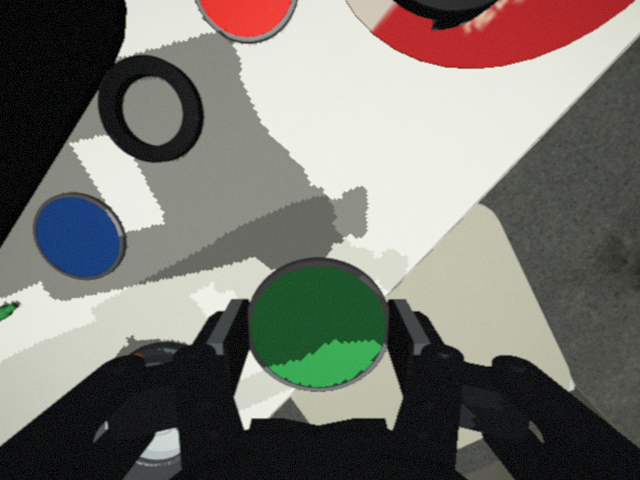

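The green filter is held level at (318,325). Dropping it in, then fetching the blue one with its closing axis turned to stay clear of the monitor's foot.

Run:
```python
from h import *
drop(via=(.5,-.24),zmin=.0805);c=look("b2.png");h=hsv(c)
b=max(blob(colmask(c,"green")),key=lambda b:b[1] if np.hypot(*(ray(c,*b[0],.045)[:2]-B))<.03 else 0);print(b[1],ray(c,*b[0],.045))
m.servo_line([.42,-.16,.2],down(D(-100)),rate=.2)
m.servo_line([.42,-.13,.2],down(D(-157)),rate=.2);print(m.get_joint_positions()[5])
c=shot("wrist");print(disc(c,[.4285,-.116],.005,debug="w5.png"))
for col in("blue","red"):
    for b in blob(colmask(c,col),amin=400): print(col,b[1],ray(c,*b[0],.005))
print(disc(c,[.527,-.111],.01))
```

```text
w 0.05641307914738927
low (0.0805, 0) 0.05613284811566819 [0.1 1.5 0.5]
54.0917
3693 [ 0.36286727 -0.23171068  0.045     ]
2.411554577790183
[ 0.43020215 -0.11623749  0.005     ]
blue 2868 [ 0.42818481 -0.11684295  0.005     ]
blue 2123 [0.5941557  0.05757576 0.005     ]
blue 1441 [0.38420253 0.0573437  0.005     ]
red 1513 [ 0.65824724 -0.19936282  0.005     ]
red 3484 [ 0.61749328 -0.11389759  0.005     ]
[ 0.52603741 -0.11118535  0.01      ]
```

View pics/b2.png

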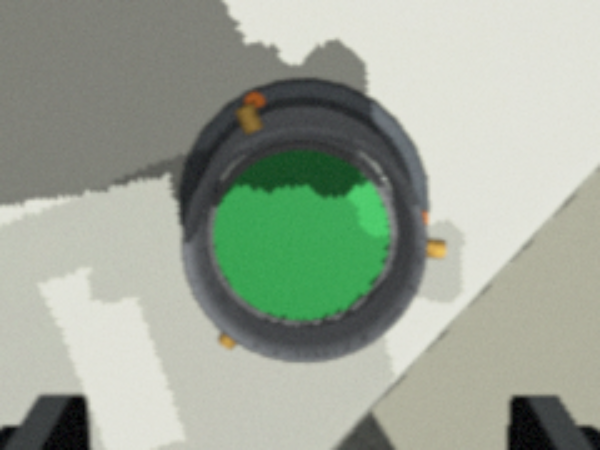

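View pics/w5.png

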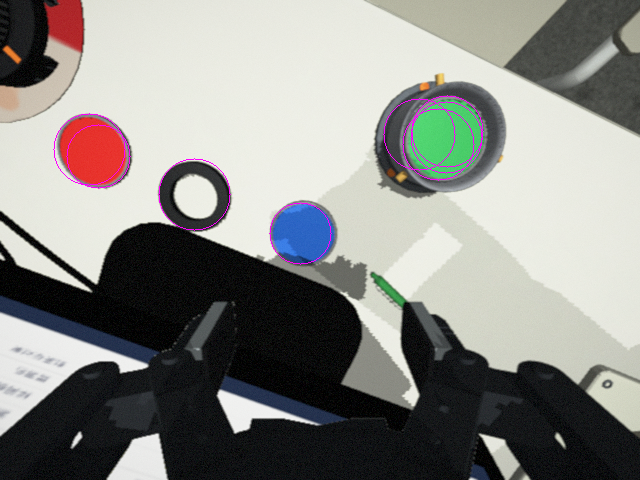

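Green lies flat in the barrel at (302,235). In the wrist view blue is at (302,233), red at (93,150) and the spacer at (195,196), all where I expected. Next: pick and drop blue, then check where red is.

Run:
```python
from h import *
print(pick([.429,-.1165],-157,.005,.0165,open_=.068,fmax=5))
if m.get_width()>.05:
    drop(psi=-150,via=(.42,-.17),zmin=.0805);c=look("b3.png")
    for b in blob(colmask(c,"blue"),amin=300): print(b[1],ray(c,*b[0],.05))
    m.servo_line([.6,-.14,.2],down(D(-145)),rate=.25)
    c=shot("wrist");print(disc(c,[.617,-.113],.005,win=.06))
    for b in blob(colmask(c,"red"),amin=400): print("red",b[1],ray(c,*b[0],.005))
    print(disc(c,[.527,-.111],.01));print(m.get_time())
```

```text
near [ 0.42793171 -0.11692219  0.005     ]
lower (0.0165, 0)
w 0.05676074821572421 [-2.5  1.2 21.3]
lifted w 0.05681845771934563 63.59484314918518 64.85
[ 0.42793171 -0.11692219]
w 0.056688390512366175
low (0.0805, 0) 0.05634980198390617 [ 0.2 -0.  -0.1]
71.2583
3909 [ 0.36435958 -0.23087876  0.05      ]
638 [0.39721235 0.05113943 0.05      ]
[ 0.61820313 -0.11394049  0.005     ]
red 8304 [ 0.71882324 -0.22923714  0.005     ]
red 601 [ 0.70917881 -0.19339727  0.005     ]
red 2888 [ 0.61726181 -0.11387341  0.005     ]
[ 0.52782705 -0.11279624  0.01      ]
72.5167
```

View pics/b3.png

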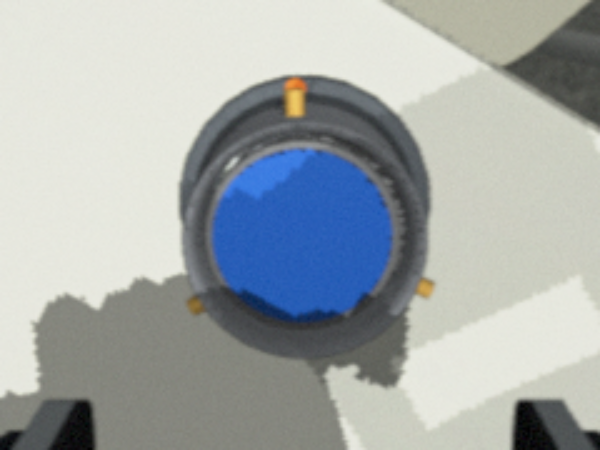

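Blue is flat and centred in the barrel. Red next.

Run:
```python
from h import *
print(pick([.6175,-.1139],-145,.005,.0165,open_=.068,fmax=5))
if m.get_width()>.05:
    drop(psi=-150,via=(.5,-.21),zmin=.0805);c=look("b4.png")
    for b in blob(colmask(c,"red"),amin=300): print(b[1],ray(c,*b[0],.055))
    m.servo_line([.51,-.15,.2],down(D(-155)),rate=.25)
    c=shot("wrist","w6.png");print(disc(c,[.527,-.112],.01,win=.06),disc(c,[.527,-.112],.01,rad=.02,win=.06))
print(m.get_joint_positions()[5],m.get_time())
```

```text
near [ 0.61614552 -0.1135316   0.005     ]
lower (0.0165, 0)
w 0.056476271215363104 [-1.4  1.  10. ]
lifted w 0.056478935109685977 63.59299421310425 81.025
[ 0.61614552 -0.1135316 ]
w 0.05639789260122267
low (0.0805, 0) 0.056819155200465814 [-0.3  0.6  0.4]
88.0417
4061 [ 0.36483929 -0.2317064   0.055     ]
[ 0.52792641 -0.11285087  0.01      ] [ 0.52671906 -0.11341388  0.01      ]
2.39604324866203 88.9583
```

View pics/b4.png

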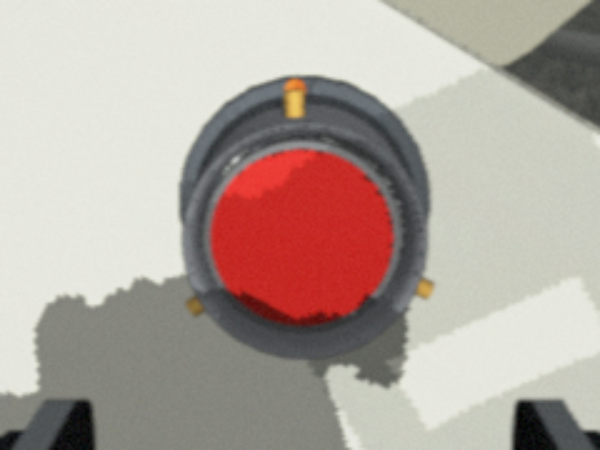

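Red is flat in the barrel, and the spacer is at (0.527,-0.113). I'll take it with the fingers nearly along x, clear of the monitor foot.

Run:
```python
from h import *
g=pick([.5273,-.1135],-155,.01,.0225,open_=.067,fmax=4)
if m.get_width()>.05:
    drop(psi=-150,via=(.48,-.2),zmin=.0815);c=look("b5.png")
    print(disc(c,B,.065,rad=.03,win=.02),disc(c,B,.065,rad=.02,win=.02))
```

```text
near [ 0.52756713 -0.11153415  0.01      ]
lower (0.0225, 0)
w 0.05677965802716499 [-2.2  0.6  9.9]
lifted w 0.056656950306593915 63.57689023017883 95.9333
w 0.05648419612714957
low (0.0815, 0) 0.056084289491314034 [ 0.1 -0.2 -0.6]
102.4167
[ 0.36459304 -0.23123893  0.065     ] [ 0.36515543 -0.23221431  0.065     ]
```

View pics/b5.png

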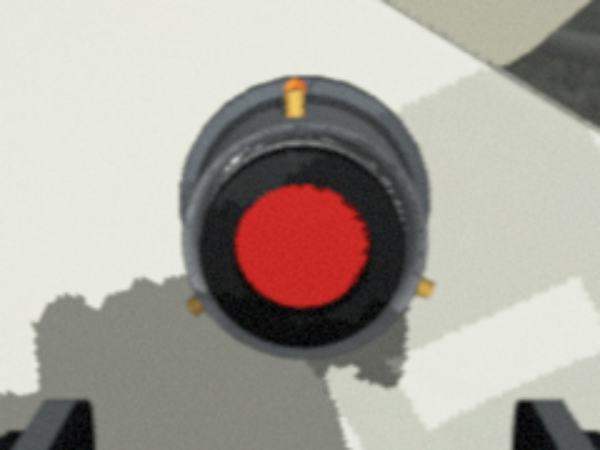

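The spacer lies flat and centred on the stack. Now I'll measure the pin angles and the ring's pose.

Run:
```python
from h import *
B=np.array([.3646,-.2313])
c=shot("wrist");h=hsv(c)
mk=(h[...,0]>8)&(h[...,0]<28)&(h[...,1]>110)&(h[...,2]>90)
for b in blob(mk,amin=8):
    p=ray(c,*b[0],.048)-[*B,0]
    if .03<np.hypot(*p[:2])<.06: print("pin",b[0].round(),b[1],np.hypot(*p[:2]).round(4),np.rad2deg(np.arctan2(p[1],p[0]))%120)
m.servo_line([.5,-.21,.2],down(D(-80)),rate=.25)
m.command_gripper(.084)
m.servo_line([.703,-.183,.16],down(D(6)),rate=.25)
c=shot("wrist");P=marks(c,.0342,np.array([.703,-.183,0]));print(P)
C=P.mean(0);d=P-C;print(C,np.rad2deg(np.arctan2(d[:,1],d[:,0]))%120,np.hypot(d[:,0],d[:,1]),m.get_time())
```

```text
pin [314. 181.] 125 0.0411 62.88754626718869
pin [366. 257.] 31 0.0424 65.10129390394982
pin [274. 264.] 25 0.0411 64.9621005186679
[[ 0.66838055 -0.16498381  0.0342    ]
 [ 0.73425497 -0.15973646  0.0342    ]
 [ 0.70608049 -0.22291222  0.0342    ]]
[ 0.70290534 -0.18254417  0.0342    ] [33.04072721 36.03689459 34.49734858] [0.03873406 0.03876843 0.04049274] 105.9
```

The barrel's yaw is about 65° and the ring's 34.5°, so A is about 90. I'll turn the ring 12° clockwise on the way, giving A≈77. Picking it up and lowering it onto the barrel with a guard.

Run:
```python
from h import *
p0=np.array([.7033,-.183])
m.servo_line([*p0,.075],down(D(6)),rate=.12);print(lower(.0537,5,.002,.05))
m.command_gripper(.05,100);print(m.get_width(),np.round(m.get_contact_force(),1))
m.servo_line([*p0,.19],rate=.12);print(m.get_width(),m.get_grip_force())
m.servo_line([.52,-.2,.19],down(D(0)),rate=.2)
b=[.3638,-.2320]
m.servo_line([*b,.19],down(D(-6)),rate=.2);print(m.get_width())
c=shot("wrist","w7.png");zc=m.get_position()[2]-.0085-.011
P=marks(c,zc,np.array([*b,0]))
if len(P)==3:
    C=P.mean(0);d=P-C;print("held",C,np.rad2deg(np.arctan2(d[:,1],d[:,0]))%120)
m.servo_line([*b,.125],rate=.1)
print(lower(.103,5,.002,.05),np.round(m.get_contact_force(),1),m.get_time())
shot("side","s8.png")
c=cv2.imread("pics/s8.png");cv2.imwrite("pics/s8c.png",cv2.resize(c[200:360,200:420],None,fx=3,fy=3))
```

```text
(0.0537, 0)
0.057623179188812275 [ 0.6 -0.6  5.6]
0.057212179142172255 106.31935715675354
0.057237387502809045
(0.103, 0) [-0.5 -1.5 -0.9] 117.025
```

View pics/s8c.png

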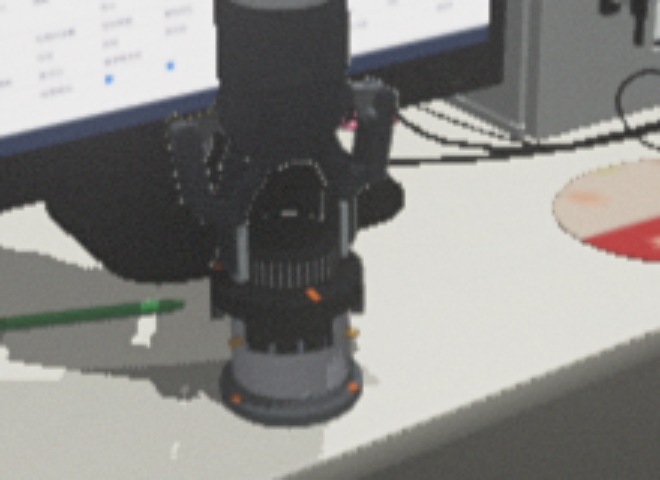

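The ring's skirt is on the tube with a tab between the pins, at (236,340) and (352,333). Now pressing down and screwing clockwise.

Run:
```python
from h import *
m.command_gripper(.05,120)
r=lower(.0895,22,.002,.05);print(r,np.round(m.get_contact_force(),1),m.get_width(),m.get_position())
if r[1]==0:
    for k in range(9):
        q=np.array(m.get_joint_positions());q[5]+=D(10 if k<8 else 5);m.set_joints(q)
        f,t=m.get_contact_force(),m.get_torque();print(k,np.round(f,1),round(t[2],2),m.get_position()[2].round(4),round(m.get_width(),4))
        if abs(t[2])>2.5: break
        if k in(1,3,4): p=np.array(m.get_position());m.servo_line([p[0],p[1],p[2]-.0006],rate=.03)
    shot("side","s9.png");c=cv2.imread("pics/s9.png");cv2.imwrite("pics/s9c.png",cv2.resize(c[200:360,200:420],None,fx=3,fy=3))
print(m.get_joint_positions()[5],m.get_time())
```

```text
(0.0895, 0) [-0.2 -2.5  2.2] 0.05683477648822849 [ 0.36419381 -0.23216387  0.08944944]
0 [-0.7 -1.   2.2] -0.0 0.0894 0.0566
1 [-0.2 -0.8  1.5] -0.02 0.0894 0.0569
2 [ 0.  -1.1  2.9] -0.03 0.0887 0.0568
3 [0.6 1.1 2.7] -0.02 0.0887 0.0567
4 [ 0.6 -0.   3.4] -0.04 0.088 0.0568
5 [0.2 0.3 3.5] -0.07 0.0874 0.0566
6 [-0.1  0.6  3. ] -0.03 0.0874 0.0567
7 [-2.9 -5.1  1.8] 0.3 0.0874 0.0566
8 [3.5 0.9 2. ] 0.32 0.0877 0.0567
0.9551158979976372 122.3667
```

Run:
```python
from h import *
q=np.array(m.get_joint_positions());q[5]+=D(6);m.set_joints(q);print(m.get_torque()[2],m.get_joint_positions()[5])
m.command_gripper(.082);m.hold(.3);p=np.array(m.get_position());m.servo_line([p[0],p[1],.2],rate=.12)
c=shot("wrist");P=marks(c,.068,np.array([.3642,-.2315,0]));C=P.mean(0);d=P-C
print(len(P),C,np.rad2deg(np.arctan2(d[:,1],d[:,0]))%120,np.hypot(d[:,0],d[:,1]),m.get_time())
s=shot("side");cv2.imwrite("pics/s10.png",cv2.resize(s["image"][220:380,200:400,::-1],None,fx=3,fy=3))
```

```text
-0.34059692428710064 1.057920268787224
3 [ 0.36291693 -0.23155016  0.068     ] [67.28215251 64.39029255 66.01640889] [0.03873337 0.03888264 0.04049198] 124.425
```

View pics/s10.png

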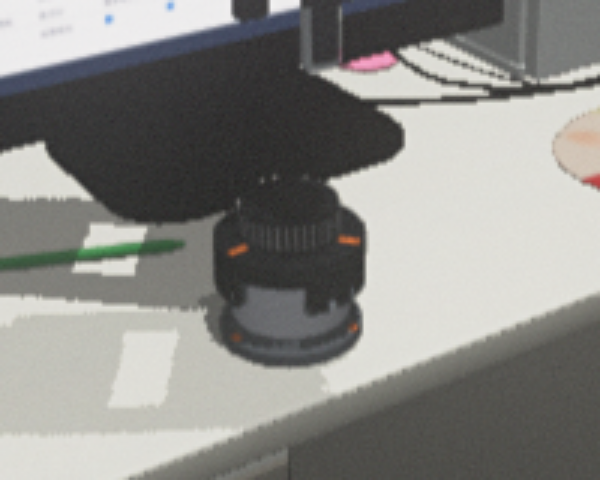

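The marks now sit over the pins (66° against 65°, so A≈1). The ring is level and fully down, and the gripper is clear of it.

```bash
python3 -c "
from h import *
m.hold(.5);print(m.sign_off())"
```

```text
the job is handed in; nothing more can be done
None
```

I assembled the lamp and handed the job in at about 125 s of the 210 s allowed: lens, green, blue and red filters, then spacer, with the ring screwed fully home; the call returned no verdict.

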